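# Free the mould from the ratchet press

## Task

The pressed-meat mould on the patio table is ready: tip the orange pawl of the press over until it stays clear of the teeth, then draw the toothed bar by its red grip right back to its stop. Then lift the metal mould out, keep it upright, set it down gently and flat on the wooden board and let go, leaving the bar drawn back and the things around undisturbed.

Things in the scene. Friction and masses are not known exactly. Their poses are not given: they have to be found in the camera images.
- press: Ratchet press fixed to the table. Origin on the table under the bar. +x runs along the bar from the red grip towards the fence (steel plate 90 mm wide, 76 mm high, face at x = 203.5 mm), z up. White bed 100 mm wide, top 20 mm up, x = -50 to 220 mm. Two rails 8 mm high above the bed flank the mould (inner faces y = +-29.5 mm). Toothed bar 11 mm wide at y = 0, 44 to 61 mm up
- pivot (a point): Pivot of the orange pawl, on the press at x = -35 mm, y = 0, 90 mm above the table, axes as the press; the pawl turns about the y axis, between two steel cheeks (outer faces at y = +-15.5 mm, x = -45 to 5 mm, 104 mm high) that also guide the bar
- pawl (a joint): Pawl angle, rad. 0 to 0.2: its nose lies in or on the teeth and blocks the bar from being drawn back. It grows as the finger bar tips from the fence side over towards the red grip, to a stop at 1.3. It swings by its weight (0.14 kg; under 1 N at the finger bar): let go past about 0.6 it falls open to the stop and stays, let go below about 0.4 it falls back on the teeth
- finger_bar (a point): Centre of the orange round finger bar on top of the pawl, 12 mm thick, 46 mm long across the press (its y), 50 mm from the pivot. Pawl down: about 21 mm to the fence side of the pivot, 135 mm above the table; fully open: 38 mm to the grip's side, 122 mm above the table. At the top of its swing it is at 140 mm. Push it over, or pinch it
- jaw (a joint): How far the toothed bar with its blue jaw is drawn back (along the press's -x), m: 0 fully in, 0.08 at its stop. 2.5 N of friction; it stays where it is left
- jaw_face (a point): Middle of the blue jaw pad's face towards the mould, 50 mm above the table; moves with the bar, at press x = 95 mm minus joint jaw. Pad 60 mm wide, 12 mm thick. Its lip, 40 mm wide, 76 to 81 mm above the table, reaches 46 mm further over the mould, which cannot be lifted until the bar is back
- handle (a point): On the axis of the red upright round grip at the bar's outer end, 22 mm in diameter; this point is 95 mm above the table, the grip's top at 118 mm, its red part begins at 58 mm. Moves with the bar, at press x = -145 mm minus joint jaw
- mould: Closed metal mould, a loose box 100 mm (its x) x 52 mm (its y) x 52 mm high, with flat lid, 0.35 to 0.7 kg, standing on the press's bed with its x along the press's x. Origin at the centre of its underside, z up
- board: Wooden chopping board fixed on the table, 240 mm (its x) x 180 mm (its y), 20 mm thick. Origin at the centre of its underside, on the table
- tin: Bystander, leave alone: green spice tin, 50 mm dia, 60 mm tall
- mill: Bystander, leave alone: wooden pepper mill, 52 mm dia, 104 mm tall
- salt: Bystander, leave alone: salt jar with a blue cap, 64 mm dia, 75 mm tall
- mug: Bystander, leave alone: blue mug, 76 mm dia, 85 mm tall
- turner: Bystander, leave alone: turner (spatula) lying on the table
- spoon: Bystander, leave alone: wooden spoon lying on the table
Not all that is in view belongs to the job. Of the things that look like the mould, the middle-sized one is meant.

How it is judged:
By the outcome, as a careful person would: the job done as asked, in the order asked, and still so for the second after the job is handed in, with the robot touching nothing.
It also fails if it takes over 70 s, if anything falls off the work surface, if the arm or the gripper's body presses on something with over 40 N, if the wrist force passes 120 N, or if a joint passes its speed limit or range.

## Robot

A 6-joint arm with a two-finger parallel gripper is mounted at the origin on the work surface. World frame = base frame: x ahead of the robot, y to its left, z up, the work surface at z = 0. Lengths are in mm, angles in degrees, forces in N, time in s.
With the tool pointing down it reaches from about 300 to 825 mm from the base axis. Payload 5.4 kg.
Tool frame: the origin (TCP) lies midway between the tips of the shut fingers; the grasp point (between the pads) lies 19 mm behind it; z points along the fingers, y is the direction in which the jaws open and shut (so a half turn about z gives the same grasp; the last joint's range is limited). The gripper opens to 92 mm and grips with 3 to 60 N. Pads are 20 mm wide; open, the fingers measure 128 mm over their backs; the gripper's body (75 mm by 189 mm) begins 69 mm behind the grasp point.
Start: joints at [56.545, 9.076, 91.501, -0, 79.423, -12.038], TCP at [209.973, 535.273, 214.601] pointing down, gripper open.
Joint ranges: [-166.64, 166.64], [-54.1, 131.32], [10.49, 154.53], [-73.88, 253.88], [9.74, 151.15], [-171.62, 171.62]. Speed limits (degrees/s): [147.25, 147.25, 180, 180, 180, 180].

## Interface

Orientations are given as [roll, pitch, yaw] about the fixed x, y, z axes, in that order (R = Rz(yaw) Ry(pitch) Rx(roll)).
In Python, from station import ctrl gives the robot as it stands.
- The arm moves only by the tool drive_tool, never from a script. Its arguments are lists of equal length, an entry for each row: "dr": the turn, a rotation vector about the tool's x, y, z in degrees, a list of three; "linear": the shift along the tool's x, y, z in m, a list of three; "hand": the gripper command: -1 is fully open, 1 is shut, values between are in proportion. In form: {"dr": [[wx, wy, wz], ...], "linear": [[dx, dy, dz], ...], "hand": [hand, ...]}. A call has 1 to 8 rows; each row shifts and turns the commanded pose from where the row before left it, along the tool's axes as they then stand; what a row does not reach is not made up. A row lasts 1/10 s, in which the tool goes at most 50 mm and 8.59 degrees, less where a joint would pass 70% of its speed; a pose out of reach is approached as far as the arm can. A call with a gripper value outside its range is refused whole. The fingers move at their own pace and stop on an object; the grip force is fixed at half the most. Time passes only in rows, so rows that do not move let the fingers close. It gives the time, the measured TCP pose, the force and the opening at its end, in the units of the state.
- ctrl.observe(): the state, without advancing time (a new reading comes with each control period).
- ctrl.capture(name): name is "side" or "top" or "wrist"; returns the picture (480x640x3 uint8, red, green, blue); there is no depth.
- ctrl.get_calibration(name): a dict with "fovy" (degrees; the focal length in pixels is half the picture's height over the tangent of half this angle, whatever the lens; pixels are square), "cx", "cy" (the principal point, pixels), "extrinsics" (4x4, takes a point from camera to world coordinates). Camera axes: x right, y down, z forward; pixel columns grow to the right and rows downward; lengths in mm; the calibration is good to about 2 mm. A picture is of the moment at which its call begins: read the wrist's pose just before it. get_calibration takes no time and is no camera call; for the wrist camera it gives the pose at the moment of the call.
- ctrl.sign_off(): hands the job in, once; it reports no verdict.
The state is a dict: "time": time; "q": joint angles; "joint_vel": joint speeds; "joint_efforts": joint torques, N m; "tool_pos": TCP position; "eef_rot": TCP orientation; "wrist_force": force on the tool from outside, world axes, zero at the start; "torque": the same for the moment, N m; "grip_width": opening from 0.0 (shut) to 1.0 (fully open).
Only numpy, scipy, OpenCV 4.12 (cv2) and the standard library are available. Lean on these libraries where they do the work, as an engineer would, in place of code of your own. Each camera call takes 0.05 s, during which the arm holds its last target. There are 200 camera calls.

## Working session

There is one attempt and no reset: what is moved stays moved. The work goes in short steps, Python scripts to look and compute and a tool call to move; the robot and the scene stay as the last step left them, time stands still between calls to the robot, and variables do not carry over. Pictures are saved under pics/ and viewed, about 8 in all and at most 12, crops included, and the job is handed in when it is done.

Besides the shell and the picture viewer there is one more tool, called after "Request:" as name(argument=value, ...), one argument or row to a line, values as JSON. drive_tool: Moves the arm, as the interface text tells. Its arguments: {"type":"object","properties":{"dr":{"type":"array","items":{"type":"array","items":{"type":"number"}}},"linear":{"type":"array","items":{"type":"array","items":{"type":"number"}}},"hand":{"type":"array","items":{"type":"number"}}},"required":["dr","linear","hand"]}

```bash
mkdir -p pics; ls; python3 - <<'E'
from station import ctrl
import cv2,numpy as np
s=ctrl.observe();print(s['time'],s['tool_pos'],s['eef_rot'],s['grip_width'])
for n in("side","top"):
    im=ctrl.capture(n);cv2.imwrite(f"pics/{n}0.png",im[:,:,::-1])
    c=ctrl.get_calibration(n);print(n,c['fovy'],c['cx'],c['cy'],np.round(c['extrinsics'],3).tolist())
E
```

```text
pics
0.0 [209.62431315 534.77592777 213.6419964 ] [-1.79898331e+02 -2.27090205e-02  1.58582272e+02] 0.9998295545154832
side 48.58928090926838 325.5145075007883 236.62230829872777 [[-0.954, -0.153, 0.258, 97.518], [-0.299, 0.523, -0.798, 1157.16], [-0.013, -0.839, -0.544, 915.336], [0.0, 0.0, 0.0, 1.0]]
top 56.742951454784134 320.65176553164804 236.3655316788668 [[-0.022, -0.999, 0.047, 410.813], [-1.0, 0.023, 0.005, -17.861], [-0.006, -0.047, -0.999, 1260.574], [0.0, 0.0, 0.0, 1.0]]
```

View pics/top0.png

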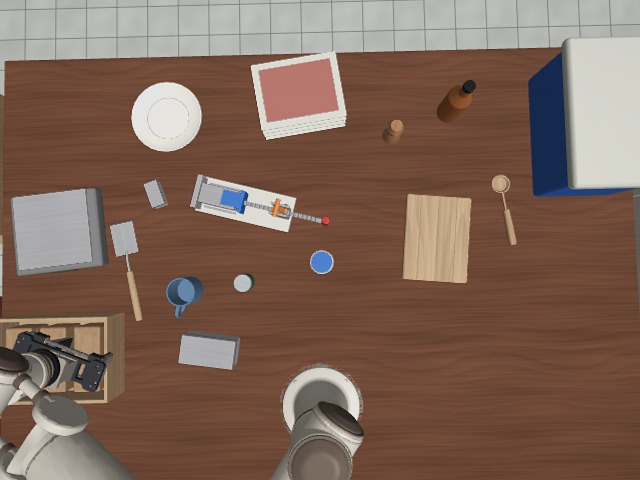

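View pics/side0.png

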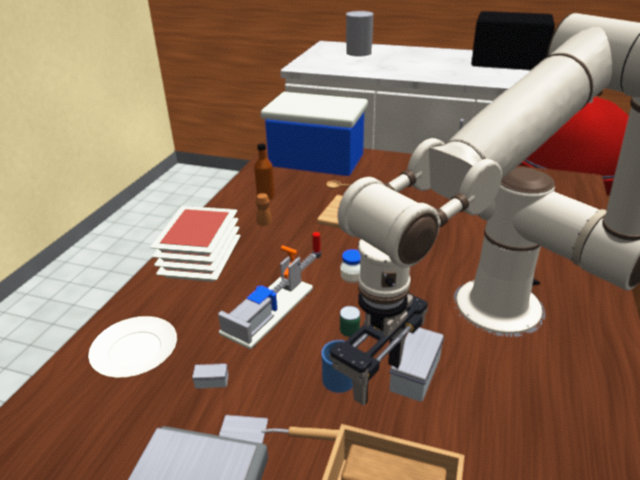

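The top view shows the press with its fence at about px (198,192), the mould at (213,195), blue jaw (235,200), orange pawl (281,209) and red grip (326,220). The board is at about (437,238), the salt jar (322,262), the tin (243,283) and the mug (183,292). The side view agrees. Next I measure.

```bash
cat > h.py <<'E'
from station import ctrl
import cv2,numpy as np
def cast(n,uv,z,c=None):
    c=c or ctrl.get_calibration(n);f=240/np.tan(np.radians(c['fovy']/2));E=np.array(c['extrinsics'])
    uv=np.atleast_2d(uv).astype(float)
    d=np.c_[(uv[:,0]-c['cx'])/f,(uv[:,1]-c['cy'])/f,np.ones(len(uv))]@E[:3,:3].T
    return E[:3,3]+d*((z-E[2,3])/d[:,2])[:,None]
def blobs(im,lo,hi,roi=None,mn=20):
    hsv=cv2.cvtColor(im,cv2.COLOR_RGB2HSV);m=cv2.inRange(hsv,np.array(lo),np.array(hi))
    if roi:
        k=np.zeros_like(m);x0,y0,x1,y1=roi;k[y0:y1,x0:x1]=1;m*=k
    cs,_=cv2.findContours(m,cv2.RETR_EXTERNAL,cv2.CHAIN_APPROX_NONE)
    return sorted([c for c in cs if cv2.contourArea(c)>mn],key=cv2.contourArea,reverse=True)
E
python3 - <<'E'
from h import *
im=cv2.imread('pics/top0.png')[:,:,::-1].copy()
np.set_printoptions(precision=1,suppress=True)
def rep(n,c,z):
    r=cv2.minAreaRect(c);b=cv2.boxPoints(r);w=cast('top',b,z)
    print(n,r[0],'ctr',cast('top',r[0],z)[0],'\n',w[:,:2].tolist(), 'sides',np.linalg.norm(w[1]-w[0]),np.linalg.norm(w[2]-w[1]))
rep('red',blobs(im,(0,150,80),(6,255,255),(310,205,340,235))[0],112)
for c in blobs(im,(8,150,120),(20,255,255),(260,190,300,225),3):rep('orange',c,135)
rep('blue',blobs(im,(100,150,80),(125,255,255),(200,180,260,220))[0],81)
# board
c=blobs(im,(8,50,150),(25,160,255),(395,185,480,290))[0];rep('board',c,20)
# bed: everything not table
hsv=cv2.cvtColor(im,cv2.COLOR_RGB2HSV)
c=blobs(im,(0,0,150),(180,60,255),(180,160,310,245))
for k in c[:3]:rep('white',k,20)
cv2.imwrite('pics/crop.png',cv2.resize(im[165:245,180:340,::-1],None,fx=5,fy=5,interpolation=cv2.INTER_CUBIC))
E
```

```text
red (325.5, 220.5) ctr [505.7 -25.3 112. ] 
 [[517.611103627763, -16.543899136784372], [517.1925395175153, -34.68807471690934], [493.81079274879335, -34.1417501705712], [494.22664048498746, -16.01477715331684]] sides 18.149002821003435 23.388128451557918
orange (277.3536682128906, 209.31704711914062) ctr [535.1  96.6 135. ] 
 [[540.9526840229703, 123.81694585200142], [563.0043138349805, 95.15152645243887], [529.3473662721266, 69.43157276547467], [507.35544526459466, 98.07369558675072]] sides 36.16601507933594 42.35925090117013
blue (233.52943420410156, 199.38235473632812) ctr [570.5 218.7  81. ] 
 [[551.5583059105634, 257.6563691373192], [606.862128351986, 243.1381687256693], [589.3880561307604, 179.75160304979215], [534.1747447749515, 194.39014293298706]] sides 57.177713488956826 65.75104492078353
board (436.5758361816406, 238.21035766601562) ctr [ 456.7 -334.6   20. ] 
 [[345.2218483881172, -235.36051795003007], [583.6386949952931, -256.8584016560953], [568.9345991495268, -434.5323478576662], [330.9552857364499, -411.4828884417615]] sides 239.3841092260494 178.28135514820443
white (245.6952667236328, 203.87982177734375) ctr [565.2 196.9  20. ] 
 [[551.576406168668, 340.2383545022794], [648.174521421005, 316.27493073788213], [578.8870310749674, 53.67192393256632], [482.8878829680871, 78.46939465082929]] sides 99.52608476583346 271.5899399860846
white (196.00003051757812, 190.50001525878906) ctr [606.3 336.3  20. ] 
 [[563.0710600957343, 354.26011032878574], [653.1244122755651, 330.89439571094965], [649.652125872714, 318.3092056798726], [559.6265637485377, 341.7119509001328]] sides 93.03527749422146 13.05541194224623
```

View pics/crop.png

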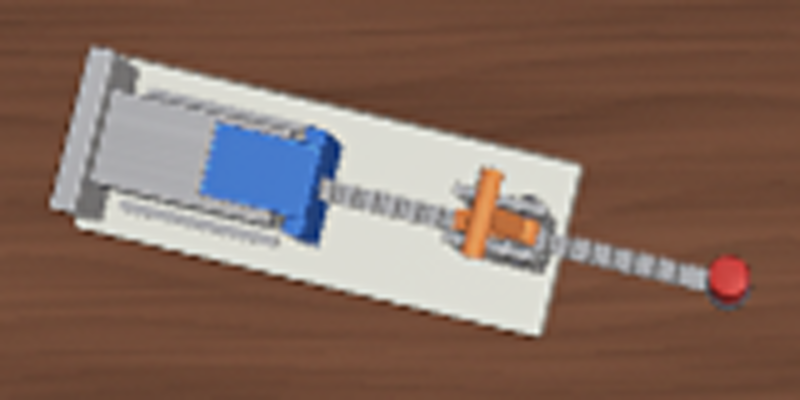

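The tool yaw has to go from 158.6 to 75.2, so I turn it +83.4° about tool z in place and shut the fingers.

Request:
drive_tool(
  dr=[
    [0,0,8],
    [0,0,8],
    [0,0,8],
    [0,0,8],
    [0,0,8],
    [0,0,8],
    [0,0,8],
    [0,0,8],
  ],
  linear=[
    [0,0,0],
    [0,0,0],
    [0,0,0],
    [0,0,0],
    [0,0,0],
    [0,0,0],
    [0,0,0],
    [0,0,0],
  ],
  hand=[1,1,1,1,1,1,1,1],
)

```text
time: 0.9
tool_pos: [209.8, 535.0, 214.0]
eef_rot: [-180.0, 0.1, 94.3]
wrist_force: [-0.0, -0.6, 0.4]
grip_width: 0.322
```

Request:
drive_tool(
  dr=[
    [0,0,8],
    [0,0,8],
    [0,0,3.4],
    [0,0,0],
    [0,0,0],
  ],
  linear=[
    [0,0,0],
    [0,0,0],
    [0,0,0],
    [0,0,0],
    [0,0,0],
  ],
  hand=[1,1,1,1,1],
)

```text
time: 1.4
tool_pos: [209.9, 535.1, 214.2]
eef_rot: [-180.0, 0.0, 75.3]
wrist_force: [0.2, 0.3, 0.1]
grip_width: 0.003
```

```bash
cat >> h.py <<'E'
O=np.array([543.5,114.7,0]);Y=np.radians(75.2)
PX=np.array([np.cos(Y),np.sin(Y),0]);PY=np.array([-np.sin(Y),np.cos(Y),0])
def P(x,y,z): return O+x*PX+y*PY+np.array([0,0,z])
def where():
    from scipy.spatial.transform import Rotation as R
    s=ctrl.observe();p=np.array(s['tool_pos']);r=R.from_euler('xyz',s['eef_rot'],degrees=True).as_matrix()
    print('t',s['time'],'tcp',p.round(1),'rpy',np.round(s['eef_rot'],2),'press',np.round([(p-O)@PX,(p-O)@PY,p[2]],1),'F',np.round(s['wrist_force'],1),'w',round(s['grip_width'],3))
    return p,r
def go(t,p,r): print('tool-shift mm',np.round(r.T@(np.array(t)-p),1))
E
python3 - <<'E'
from h import *
p,r=where()
go(P(40,0,200),p,r)
im=cv2.imread('pics/top0.png')[:,:,::-1].copy()
c=blobs(im,(100,150,80),(125,255,255),(305,245,340,280))[0];print('salt',cast('top',cv2.minEnclosingCircle(c)[0],75))
E
```

```text
t 1.4 tcp [209.9 535.1 214.2] rpy [-1.7999e+02  4.0000e-02  7.5270e+01] press [321.2 429.9 214.2] F [0.2 0.3 0.1] w 0.003
tool-shift mm [-281.7  429.6   14.3]
salt [[398.67604381 -11.69506248  75.        ]]
```

Request:
drive_tool(
  dr=[
    [0,0,0],
    [0,0,0],
    [0,0,0],
    [0,0,0],
    [0,0,0],
    [0,0,0],
    [0,0,0],
    [0,0,0],
  ],
  linear=[
    [-0.02,0.031,0],
    [-0.02,0.031,0],
    [-0.02,0.031,0],
    [-0.02,0.031,0],
    [-0.02,0.031,0],
    [-0.02,0.031,0],
    [-0.02,0.031,0],
    [-0.02,0.031,0],
  ],
  hand=[1,1,1,1,1,1,1,1],
)

```text
time: 2.2
tool_pos: [409.6, 315.9, 214.6]
eef_rot: [180.0, -0.0, 75.3]
wrist_force: [0.2, 0.5, 0.0]
grip_width: 0.005
```

Request:
drive_tool(
  dr=[
    [0,0,0],
    [0,0,0],
    [0,0,0],
    [0,0,0],
    [0,0,0],
    [0,0,0],
    [0,0,0],
    [0,0,0],
  ],
  linear=[
    [-0.02,0.031,0],
    [-0.02,0.031,0],
    [-0.02,0.031,0],
    [-0.02,0.031,0],
    [-0.02,0.031,0],
    [-0.022,0.026,0],
    [0,0,0],
    [0,0,0],
  ],
  hand=[1,1,1,1,1,1,1,1],
)

```text
time: 3.0
tool_pos: [552.5, 152.7, 214.3]
eef_rot: [-179.9, -0.0, 75.2]
wrist_force: [-1.1, 0.8, 0.7]
grip_width: 0.003
```

```bash
python3 - <<'E'
from h import *
p,r=where(); go(P(20,0,124),p,r)
c=ctrl.get_calibration('wrist');im=ctrl.capture('wrist');cv2.imwrite('pics/w1.png',im[:,:,::-1])
E=np.array(c['extrinsics']);print(E.round(2).tolist(),c['fovy'])
for b in blobs(im,(8,150,120),(22,255,255),None,100)[:3]:
    q=cv2.minAreaRect(b);w=cast('wrist',q[0],135,c)[0]-O;print(q,'press',w@PX,w@PY)
E
```

```text
t 3.0 tcp [552.5 152.7 214.3] rpy [-1.7994e+02 -1.0000e-02  7.5160e+01] press [ 39.    1.  214.3] F [-1.1  0.8  0.7] w 0.003
tool-shift mm [-19.1   1.1  90.3]
[[0.97, -0.24, -0.08, 574.38], [-0.26, -0.92, -0.28, 234.26], [0.0, 0.29, -0.96, 383.9], [0.0, 0.0, 0.0, 1.0]] 68.03718270039111
((324.0, 281.0), (38.0, 10.0), 90.0) press 17.201955908618586 -0.7496279608508569
```

View pics/w1.png

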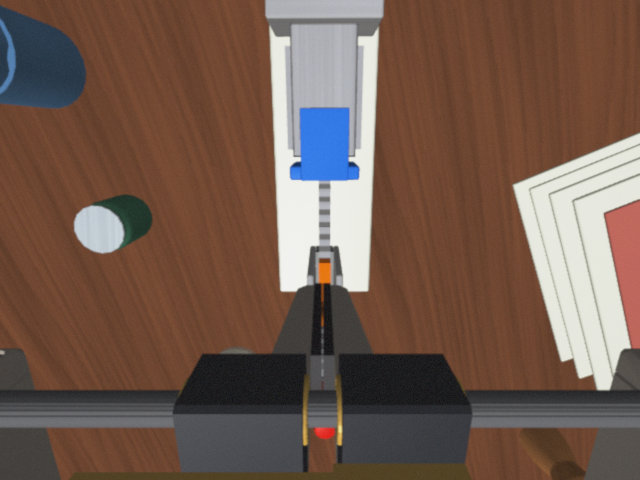

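The wrist view shows everything aligned: bar axis at col 324, orange nose at (324,271), jaw pad at (325,172), fingers centred. I go down on the fence side of the finger bar and push.

Request:
drive_tool(
  dr=[
    [0,0,0],
    [0,0,0],
    [0,0,0],
    [0,0,0],
    [0,0,0],
  ],
  linear=[
    [-0.005,0.001,0.03],
    [-0.005,0,0.03],
    [-0.005,0,0.02],
    [0,0,0.01],
    [0,0,0],
  ],
  hand=[1,1,1,1,1],
)

```text
time: 3.55
tool_pos: [548.2, 139.2, 123.4]
eef_rot: [-179.8, 0.0, 75.3]
wrist_force: [-0.6, -0.7, 0.6]
grip_width: 0.003
```

Request:
drive_tool(
  dr=[
    [0,0,0],
    [0,0,0],
    [0,0,0],
    [0,0,0],
    [0,0,0],
    [0,0,0],
    [0,0,0],
    [0,0,0],
  ],
  linear=[
    [-0.01,0,0],
    [-0.01,0,0],
    [-0.008,0,0],
    [-0.008,0,0],
    [-0.008,0,0],
    [-0.008,0,0],
    [-0.008,0,0],
    [-0.008,0,0],
  ],
  hand=[1,1,1,1,1,1,1,1],
)

```text
time: 4.35
tool_pos: [532.0, 71.7, 124.5]
eef_rot: [-180.0, 0.0, 75.2]
wrist_force: [-0.6, 0.2, 0.4]
grip_width: 0.006
```

Request:
drive_tool(
  dr=[
    [0,0,0],
    [0,0,0],
    [0,0,0],
  ],
  linear=[
    [-0.004,0,0],
    [0,0,0],
    [0,0,0],
  ],
  hand=[1,1,1],
)

```text
time: 4.65
tool_pos: [531.3, 68.6, 124.6]
eef_rot: [-180.0, -0.0, 75.2]
wrist_force: [0.6, -0.3, -0.1]
grip_width: 0.003
```

```bash
python3 - <<'E'
from h import *
p,r=where()
for n in('side',):
    im=ctrl.capture(n);cv2.imwrite('pics/s2.png',cv2.resize(im[180:360,160:400,::-1],None,fx=3,fy=3,interpolation=cv2.INTER_CUBIC))
E
```

```text
t 4.65 tcp [531.3  68.6 124.6] rpy [-1.800e+02 -1.000e-02  7.517e+01] press [-47.7   0.  124.6] F [ 0.6 -0.3 -0.1] w 0.003
```

View pics/s2.png

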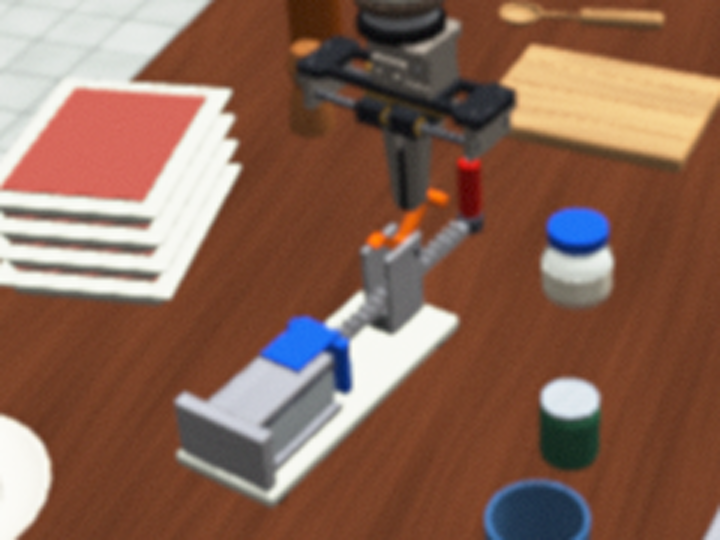

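The pawl has fallen open, with its finger bar towards the grip. Now I rise, move over the grip, and descend half open.

Request:
drive_tool(
  dr=[
    [0,0,0],
    [0,0,0],
    [0,0,0],
    [0,0,0],
    [0,0,0],
    [0,0,0],
    [0,0,0],
  ],
  linear=[
    [0.005,0,-0.02],
    [0,0,-0.03],
    [0,0,-0.025],
    [-0.034,0,0],
    [-0.034,0,0],
    [-0.034,0,0],
    [0,0,0],
  ],
  hand=[1,1,1,0,0,0,0],
)

```text
time: 5.4
tool_pos: [506.1, -27.8, 199.7]
eef_rot: [180.0, 0.1, 75.0]
wrist_force: [-0.7, 0.8, -0.7]
grip_width: 0.33
```

Request:
drive_tool(
  dr=[
    [0,0,0],
    [0,0,0],
    [0,0,0],
    [0,0,0],
    [0,0,0],
    [0,0,0],
  ],
  linear=[
    [0,0,0.03],
    [0,0,0.03],
    [0,0,0.03],
    [0,0,0.02],
    [0,0,0.008],
    [0,0,0],
  ],
  hand=[0,0,0,0,0,0],
)

```text
time: 6.0
tool_pos: [505.9, -24.3, 80.7]
eef_rot: [-179.9, -0.0, 75.2]
wrist_force: [0.4, -0.4, 1.1]
grip_width: 0.501
```

Request:
drive_tool(
  dr=[
    [0,0,0],
    [0,0,0],
    [0,0,0],
    [0,0,0],
    [0,0,0],
  ],
  linear=[
    [0,0,0],
    [0,0,0],
    [0,0,0],
    [0,0,0],
    [0,0,0],
  ],
  hand=[1,1,1,1,1],
)

```text
time: 6.5
tool_pos: [507.8, -25.5, 82.7]
eef_rot: [179.8, -0.0, 75.2]
wrist_force: [3.2, 0.4, 1.9]
grip_width: 0.233
```

```bash
python3 - <<'E'
from h import *
p,r=where(); go(P(-225,0,81),p,r)
E
```

```text
t 6.5 tcp [507.8 -25.5  82.7] rpy [ 1.7982e+02 -1.0000e-02  7.5170e+01] press [-144.7   -1.3   82.7] F [3.2 0.4 1.9] w 0.233
tool-shift mm [-80.3  -1.3   1.7]
```

Request:
drive_tool(
  dr=[
    [0,0,0],
    [0,0,0],
    [0,0,0],
    [0,0,0],
    [0,0,0],
    [0,0,0],
    [0,0,0],
    [0,0,0],
  ],
  linear=[
    [-0.005,0,0],
    [-0.01,0,0],
    [-0.01,0,0],
    [-0.01,0,0],
    [-0.01,0,0],
    [-0.01,0,0],
    [-0.01,0,0],
    [-0.005,0,0],
  ],
  hand=[1,1,1,1,1,1,1,1],
)

```text
time: 7.3
tool_pos: [489.7, -94.4, 82.7]
eef_rot: [179.8, 0.0, 75.1]
wrist_force: [5.2, 1.2, 5.8]
grip_width: 0.231
```

Request:
drive_tool(
  dr=[
    [0,0,0],
    [0,0,0],
    [0,0,0],
    [0,0,0],
    [0,0,0],
    [0,0,0],
    [0,0,0],
  ],
  linear=[
    [-0.004,0,0],
    [-0.003,0,0],
    [-0.002,0,0],
    [-0.001,0,0],
    [-0.001,0,0],
    [0,0,0],
    [0,0,0],
  ],
  hand=[1,1,1,1,1,1,1],
)

```text
time: 8.0
tool_pos: [487.8, -101.6, 82.6]
eef_rot: [179.8, -0.3, 75.1]
wrist_force: [9.5, 12.1, 5.7]
grip_width: 0.235
```

```bash
python3 - <<'E'
from h import *
where()
im=ctrl.capture('top');cv2.imwrite('pics/t3.png',cv2.resize(im[165:265,180:380,::-1],None,fx=4,fy=4,interpolation=cv2.INTER_CUBIC))
b=blobs(im,(100,150,80),(125,255,255),(200,180,300,230))[0];w=cast('top',b[:,0],81)-O;print('blue px range',(w@PX).min(),(w@PX).max())
E
```

```text
t 8.0 tcp [ 487.8 -101.6   82.6] rpy [179.78  -0.31  75.12] press [-223.3   -1.4   82.6] F [ 9.5 12.1  5.7] w 0.235
blue px range -0.5664319484095129 61.02040498746044
```

View pics/t3.png

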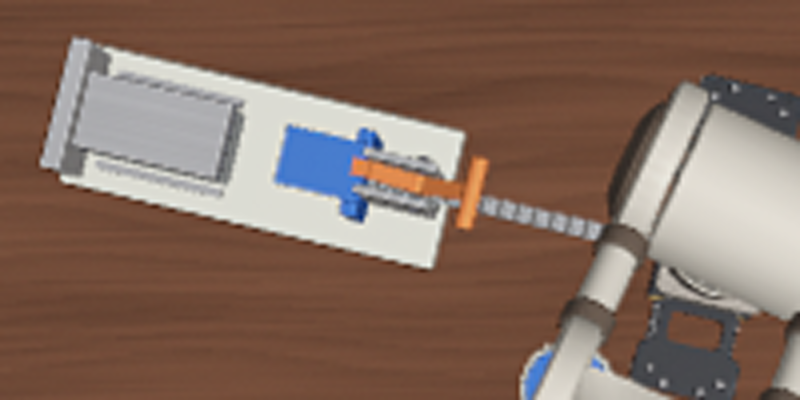

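The bar is at its stop: lip edge at press x=61 as predicted, and the force rises there. The pawl is open. I release, rise, and go over the mould.

Request:
drive_tool(
  dr=[
    [0,0,0],
    [0,0,0],
    [0,0,0],
    [0,0,0],
    [0,0,0],
    [0,0,0],
    [0,0,0],
    [0,0,0],
  ],
  linear=[
    [0.001,0,0],
    [0,0,0],
    [0,0,0],
    [0,0,0],
    [0,0,0],
    [0,0,-0.02],
    [0,0,-0.03],
    [0,0,-0.04],
  ],
  hand=[0,0,0,0,0,0,0,0],
)

```text
time: 8.85
tool_pos: [484.4, -102.0, 170.8]
eef_rot: [-179.7, -0.0, 75.2]
wrist_force: [0.6, -0.3, -0.2]
grip_width: 0.502
```

Request:
drive_tool(
  dr=[
    [0,0,0],
    [0,0,0],
    [0,0,0],
    [0,0,0],
    [0,0,0],
    [0,0,0],
    [0,0,0],
    [0,0,0],
  ],
  linear=[
    [0,0,-0.03],
    [0.03,0,-0.02],
    [0.045,0,0],
    [0.045,0,0],
    [0.045,0,0],
    [0.045,0,0],
    [0.045,0,0],
    [0.04,0,0],
  ],
  hand=[0,0,0,0,0,-1,-1,-1],
)

```text
time: 9.65
tool_pos: [561.5, 184.7, 221.4]
eef_rot: [-180.0, 0.0, 75.2]
wrist_force: [0.3, -0.8, 0.1]
grip_width: 0.737
```

Request:
drive_tool(
  dr=[
    [0,0,0],
    [0,0,0],
    [0,0,0],
    [0,0,0],
  ],
  linear=[
    [0.03,0,0],
    [0,0,0],
    [0,0,0],
    [0,0,0],
  ],
  hand=[-1,-1,-1,-1],
)

```text
time: 10.05
tool_pos: [569.0, 210.5, 221.4]
eef_rot: [-180.0, 0.0, 75.1]
wrist_force: [-0.1, -0.2, 0.4]
grip_width: 1.003
```

```bash
python3 - <<'E'
from h import *
p,r=where()
c=ctrl.get_calibration('wrist');im=ctrl.capture('wrist');cv2.imwrite('pics/w4.png',im[:,:,::-1]);np.save('w4.npy',c,allow_pickle=True)
im=ctrl.capture('top')
b=blobs(im,(100,150,80),(125,255,255),(200,180,300,230))[0];w=cast('top',b[:,0],81)-O;print('blue range',(w@PX).min(),(w@PX).max())
b=blobs(im,(0,150,80),(6,255,255),(330,205,380,260))[0];w=cast('top',cv2.minAreaRect(b)[0],112)[0]-O;print('red',w@PX,w@PY)
E
```

```text
t 10.05 tcp [569.  210.5 221.4] rpy [-1.7998e+02  4.0000e-02  7.5120e+01] press [ 9.910e+01 -2.000e-01  2.214e+02] F [-0.1 -0.2  0.4] w 1.003
blue range -0.5664319484095129 61.02040498746044
red -223.24978623531123 -0.6283240289610675
```

View pics/w4.png

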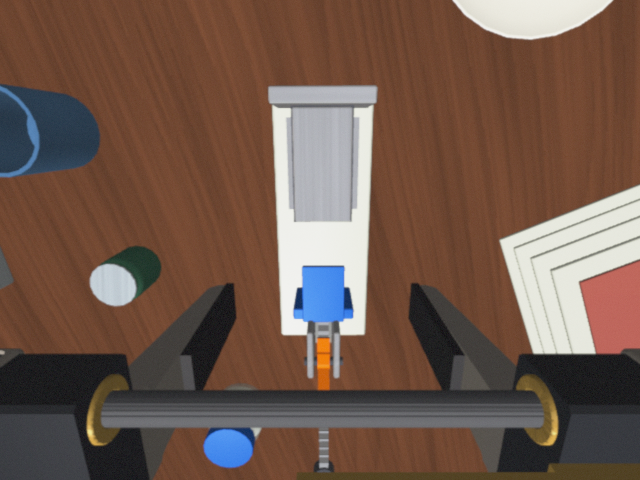

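The wrist view shows the mould's lid clear of the jaw lip: near edge at row 221, cols 294–352, and far edge at about row 107 by the fence. The bar stayed back.

```bash
python3 - <<'E'
from h import *
c=np.load('w4.npy',allow_pickle=True).item()
w=cast('wrist',[[294,221],[352,221],[353,107],[292,107]],72,c)-O
print(np.c_[w@PX,w@PY].round(1).tolist())
p,r=where(); w0=w.mean(0);print(w0@PX,w0@PY)
go(P(w0@PX,w0@PY,33),p,r)
E
```

```text
[[107.0, 25.2], [106.9, -28.2], [205.1, -26.7], [205.2, 24.5]]
t 10.15 tcp [569.1 210.4 221.7] rpy [-1.800e+02  2.000e-02  7.509e+01] press [ 99.   -0.3 221.7] F [ 0.3 -0.4 -0.4] w 1.004
156.03326754022171 -1.2878903905682924
tool-shift mm [ 57.1   0.9 188.6]
```

Request:
drive_tool(
  dr=[
    [0,0,0],
    [0,0,0],
    [0,0,0],
    [0,0,0],
    [0,0,0],
    [0,0,0],
    [0,0,0],
  ],
  linear=[
    [0.03,0.001,0],
    [0.024,0,0.02],
    [0,0,0.04],
    [0,0,0.04],
    [0,0,0.03],
    [0,0,0.02],
    [0,0,0],
  ],
  hand=[-1,-1,-1,-1,-1,-1,-1],
)

```text
time: 10.85
tool_pos: [581.2, 261.9, 67.9]
eef_rot: [-179.6, 0.2, 75.1]
wrist_force: [-0.9, -0.6, -0.1]
grip_width: 0.999
```

Request:
drive_tool(
  dr=[
    [0,0,0],
    [0,0,0],
    [0,0,0],
    [0,0,0],
    [0,0,0],
  ],
  linear=[
    [0,0,0.015],
    [0,0,0.012],
    [0,0,0.008],
    [0,0,0.003],
    [0,0,0],
  ],
  hand=[-1,-1,-1,-1,-1],
)

```text
time: 11.35
tool_pos: [583.7, 263.6, 33.3]
eef_rot: [-180.0, 0.0, 75.2]
wrist_force: [0.7, -0.6, -0.1]
grip_width: 1.002
```

Request:
drive_tool(
  dr=[
    [0,0,0],
    [0,0,0],
    [0,0,0],
    [0,0,0],
    [0,0,0],
    [0,0,0],
    [0,0,0],
  ],
  linear=[
    [0,0,0],
    [0,0,0],
    [0,0,0],
    [0,0,0],
    [0,0,0],
    [0,0,0],
    [0,0,0],
  ],
  hand=[1,1,1,1,1,1,1],
)

```text
time: 12.05
tool_pos: [583.8, 263.7, 33.7]
eef_rot: [-180.0, -0.0, 75.2]
wrist_force: [-2.3, -0.8, 1.1]
grip_width: 0.561
```

```bash
python3 - <<'E'
from h import *
where()
E
```

```text
t 12.05 tcp [583.8 263.7  33.7] rpy [-179.98   -0.     75.18] press [154.4  -0.9  33.7] F [-2.3 -0.8  1.1] w 0.561
```

Request:
drive_tool(
  dr=[
    [0,0,0],
    [0,0,0],
    [0,0,0],
    [0,0,0],
    [0,0,0],
    [0,0,0],
    [0,0,0],
    [0,0,0],
  ],
  linear=[
    [0,0,-0.002],
    [0,0,-0.004],
    [0,0,-0.006],
    [0,0,-0.01],
    [-0.003,0,-0.015],
    [-0.003,0,-0.02],
    [0,0,-0.02],
    [0,0,-0.02],
  ],
  hand=[1,1,1,1,1,1,1,1],
)

```text
time: 12.85
tool_pos: [582.7, 257.6, 132.9]
eef_rot: [179.9, -0.0, 75.2]
wrist_force: [-0.1, -0.3, -5.2]
grip_width: 0.563
```

Request:
drive_tool(
  dr=[
    [0,0,0],
    [0,0,0],
    [0,0,0],
    [0,0,0],
    [0,0,0],
  ],
  linear=[
    [0,0,-0.025],
    [0,0,-0.025],
    [0,0,-0.02],
    [0,0,0],
    [0,0,0],
  ],
  hand=[1,1,1,1,1],
)

```text
time: 13.35
tool_pos: [582.5, 257.7, 201.2]
eef_rot: [179.9, -0.0, 75.2]
wrist_force: [-0.2, -0.5, -4.6]
grip_width: 0.563
```

```bash
python3 - <<'E'
from h import *
p,r=where(); go([456.7,-334.6,200],p,r)
E
```

```text
t 13.35 tcp [582.5 257.7 201.2] rpy [ 1.7994e+02 -3.0000e-02  7.5180e+01] press [148.2  -1.2 201.2] F [-0.2 -0.5 -4.6] w 0.563
tool-shift mm [-604.8   29.9    0.9]
```

Request:
drive_tool(
  dr=[
    [0,0,0],
    [0,0,0],
    [0,0,0],
    [0,0,0],
    [0,0,0],
    [0,0,0],
    [0,0,0],
    [0,0,0],
  ],
  linear=[
    [-0.01,0,0],
    [-0.02,0.002,0],
    [-0.03,0.002,0],
    [-0.038,0.002,0],
    [-0.038,0.002,0],
    [-0.038,0.002,0],
    [-0.038,0.002,0],
    [-0.038,0.002,0],
  ],
  hand=[1,1,1,1,1,1,1,1],
)

```text
time: 14.15
tool_pos: [530.1, 10.8, 199.0]
eef_rot: [-179.8, 0.0, 75.2]
wrist_force: [0.2, 0.0, -5.0]
grip_width: 0.562
```

Request:
drive_tool(
  dr=[
    [0,0,0],
    [0,0,0],
    [0,0,0],
    [0,0,0],
    [0,0,0],
    [0,0,0],
    [0,0,0],
    [0,0,0],
  ],
  linear=[
    [-0.038,0.002,0],
    [-0.038,0.002,0],
    [-0.038,0.002,0],
    [-0.038,0.002,0],
    [-0.038,0.002,0],
    [-0.038,0.002,0],
    [-0.038,0.002,0],
    [-0.03,0.002,0],
  ],
  hand=[1,1,1,1,1,1,1,1],
)

```text
time: 14.95
tool_pos: [469.7, -279.4, 199.0]
eef_rot: [-179.9, -0.0, 75.1]
wrist_force: [-0.0, -0.1, -4.9]
grip_width: 0.566
```

Request:
drive_tool(
  dr=[
    [0,0,0],
    [0,0,0],
    [0,0,0],
    [0,0,0],
    [0,0,0],
    [0,0,0],
  ],
  linear=[
    [-0.025,0,0],
    [-0.018,0,0],
    [-0.01,0,0],
    [-0.006,0,0],
    [0,0,0],
    [0,0,0],
  ],
  hand=[1,1,1,1,1,1],
)

```text
time: 15.55
tool_pos: [456.9, -333.8, 200.5]
eef_rot: [-180.0, -0.0, 75.2]
wrist_force: [-0.9, 0.6, -5.2]
grip_width: 0.561
```

```bash
python3 - <<'E'
from h import *
p,r=where(); go([456.7,-334.6,34],p,r)
cv2.imwrite('pics/t5.png',ctrl.capture('top')[:,:,::-1])
E
```

```text
t 15.55 tcp [ 456.9 -333.8  200.5] rpy [-1.7999e+02 -4.0000e-02  7.5230e+01] press [-455.8  -30.9  200.5] F [-0.9  0.6 -5.2] w 0.561
tool-shift mm [ -0.9   0.  166.5]
```

View pics/t5.png

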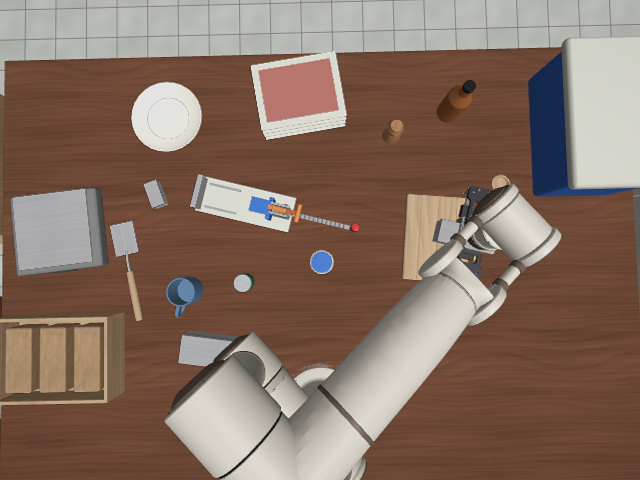

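The mould is held over the board and the bystanders are in place. The bar is still back, with the red grip at (355,228). I lower quickly, then slowly to contact.

Request:
drive_tool(
  dr=[
    [0,0,0],
    [0,0,0],
    [0,0,0],
    [0,0,0],
    [0,0,0],
    [0,0,0],
    [0,0,0],
    [0,0,0],
  ],
  linear=[
    [0,0,0.015],
    [0,0,0.03],
    [0,0,0.035],
    [0,0,0.03],
    [0,0,0.025],
    [0,0,0.015],
    [0,0,0.006],
    [0,0,0],
  ],
  hand=[1,1,1,1,1,1,1,1],
)

```text
time: 16.4
tool_pos: [456.6, -334.4, 44.1]
eef_rot: [-180.0, -0.0, 75.2]
wrist_force: [0.8, 0.0, -4.0]
grip_width: 0.566
```

Request:
drive_tool(
  dr=[
    [0,0,0],
    [0,0,0],
    [0,0,0],
    [0,0,0],
    [0,0,0],
    [0,0,0],
  ],
  linear=[
    [0,0,0.002],
    [0,0,0.002],
    [0,0,0.001],
    [0,0,0.001],
    [0,0,0.001],
    [0,0,0],
  ],
  hand=[1,1,1,1,1,1],
)

```text
time: 17.0
tool_pos: [456.6, -334.7, 37.5]
eef_rot: [-180.0, -0.0, 75.2]
wrist_force: [0.8, -0.4, -4.1]
grip_width: 0.564
```

Request:
drive_tool(
  dr=[
    [0,0,0],
    [0,0,0],
    [0,0,0],
    [0,0,0],
    [0,0,0],
  ],
  linear=[
    [0,0,0.001],
    [0,0,0.001],
    [0,0,0.001],
    [0,0,0],
    [0,0,0],
  ],
  hand=[1,1,1,1,1],
)

```text
time: 17.5
tool_pos: [456.7, -334.7, 34.6]
eef_rot: [-180.0, -0.0, 75.2]
wrist_force: [1.0, 1.2, -4.5]
grip_width: 0.565
```

Request:
drive_tool(
  dr=[
    [0,0,0],
    [0,0,0],
    [0,0,0],
    [0,0,0],
  ],
  linear=[
    [0,0,0.0005],
    [0,0,0.0005],
    [0,0,0],
    [0,0,0],
  ],
  hand=[1,1,1,1],
)

```text
time: 17.9
tool_pos: [456.8, -334.8, 33.7]
eef_rot: [180.0, 0.0, 75.2]
wrist_force: [-0.6, -0.6, -3.9]
grip_width: 0.564
```

Request:
drive_tool(
  dr=[
    [0,0,0],
    [0,0,0],
    [0,0,0],
    [0,0,0],
  ],
  linear=[
    [0,0,0.0005],
    [0,0,0.0005],
    [0,0,0],
    [0,0,0],
  ],
  hand=[1,1,1,1],
)

```text
time: 18.3
tool_pos: [456.8, -334.9, 33.7]
eef_rot: [-180.0, 0.0, 75.2]
wrist_force: [-3.1, 2.9, 5.4]
grip_width: 0.564
```

Contact: the force turned to +5 N. I release and retreat upward.

Request:
drive_tool(
  dr=[
    [0,0,0],
    [0,0,0],
    [0,0,0],
    [0,0,0],
    [0,0,0],
    [0,0,0],
    [0,0,0],
    [0,0,0],
  ],
  linear=[
    [0,0,0],
    [0,0,0],
    [0,0,0],
    [0,0,0],
    [0,0,0],
    [0,0,0],
    [0,0,-0.01],
    [0,0,-0.02],
  ],
  hand=[-0.6,-0.6,-0.6,-0.6,-0.6,-0.6,-0.6,-0.6],
)

```text
time: 19.1
tool_pos: [455.7, -333.7, 61.9]
eef_rot: [-179.8, -0.1, 75.2]
wrist_force: [-0.2, -1.1, 0.1]
grip_width: 0.804
```

Request:
drive_tool(
  dr=[
    [0,0,0],
    [0,0,0],
    [0,0,0],
    [0,0,0],
    [0,0,0],
    [0,0,0],
    [0,0,0],
    [0,0,0],
  ],
  linear=[
    [0,0,-0.03],
    [0,0,-0.04],
    [0,0,-0.04],
    [0,0,-0.04],
    [-0.03,0,-0.02],
    [-0.03,0,0],
    [-0.02,0,0],
    [0,0,0],
  ],
  hand=[-0.6,-0.6,-0.6,-0.6,-0.6,-0.6,-0.6,-0.6],
)

```text
time: 19.9
tool_pos: [435.1, -413.8, 232.3]
eef_rot: [-180.0, -0.0, 75.0]
wrist_force: [0.4, 0.3, -1.2]
grip_width: 0.8
```

```bash
python3 - <<'E'
from h import *
where()
cv2.imwrite('pics/w6.png',ctrl.capture('wrist')[:,:,::-1])
im=ctrl.capture('top');cv2.imwrite('pics/t6.png',im[:,:,::-1])
b=blobs(im,(0,150,80),(6,255,255),(330,205,380,260))[0];w=cast('top',cv2.minAreaRect(b)[0],112)[0]-O;print('red',w@PX,w@PY)
E
```

```text
t 19.9 tcp [ 435.1 -413.8  232.3] rpy [-1.7996e+02 -1.0000e-02  7.5020e+01] press [-538.7  -30.2  232.3] F [ 0.4  0.3 -1.2] w 0.8
red -223.24978623531123 -0.6283240289610675
```

View pics/w6.png

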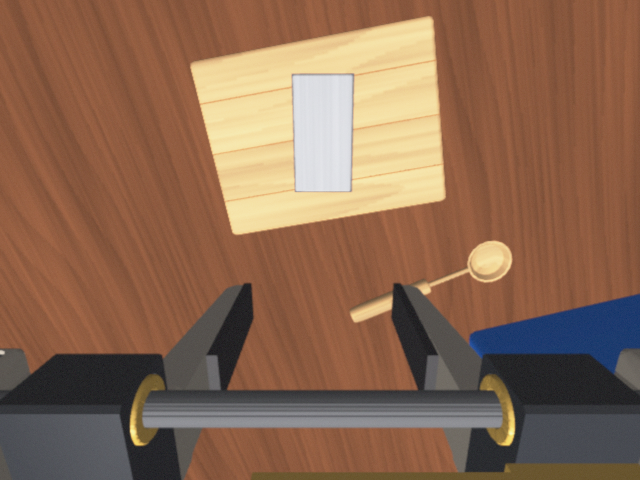

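View pics/t6.png

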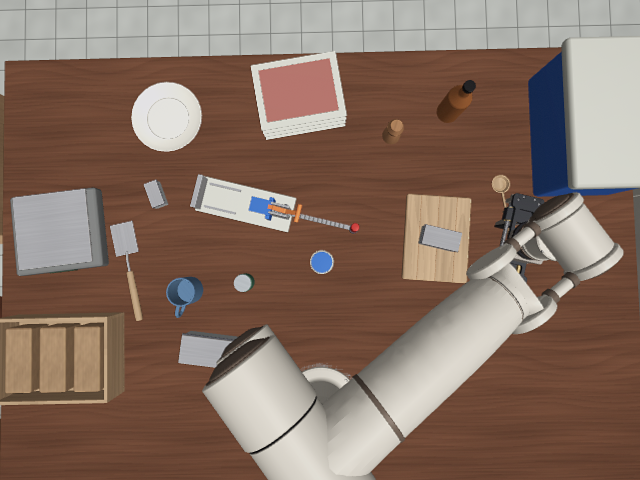

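The mould stands flat at the middle of the board (wrist px (323,133), top px (440,238)). The bar is still back, the pawl is open and the bystanders are unmoved.

```bash
python3 -c "
from station import ctrl
ctrl.sign_off()"
```

```text
the job is handed in; nothing more can be done
```

The job is done and handed in at about 20 s of the 70 s allowed. I tipped the pawl over until it fell open and drew the bar by its red grip to its stop. I then lifted the mould out upright, set it down flat on the board and let go.

**Last checks:**
- **Mould:** the final pictures show it lying flat near the middle of the board. Contact force at set-down was about 5 N.
- **Bar:** the red grip measured 78 mm back, against 80 mm at the stop. That gap is within the 2 mm calibration error. The jaw lip sat exactly where it should at full draw, and the pull force rose as the bar reached its stop.
- **Pawl:** still open.
- **Surroundings:** the things around look unmoved in the top view, and the gripper is clear of everything.

No check failed.

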